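Close the plaster-casting frame with its end board

ROBOT

A 7-joint arm with a two-finger parallel gripper is mounted at the origin on the work surface. World frame = base frame: x ahead of the robot, y to its left, z up, the work surface at z = 0. Lengths are in m, angles in degrees, forces in N, time in s.
With the tool pointing down it reaches from about 0.35 to 0.775 m from the base axis. Payload 3.1 kg.
Tool frame: the origin (TCP) lies on the centre line of the jaws, within the pads' length; the fingertips stand 17 mm ahead of it and the grasp point (between the pads) lies 2 mm behind it (robot.tip_reach is the distance from the TCP to the fingertips, in m); z points along the fingers, y is the direction in which the jaws open and shut (so a half turn about z gives the same grasp; the last joint's range is limited). The gripper opens to 85 mm and grips with 20 to 120 N. Pads are 22 mm wide; open, the fingers measure 114 mm over their backs; the gripper's body (76 mm by 85 mm) begins 54 mm behind the grasp point. The pads swing forward as they close: fully open they stand 13 mm farther back than shut.
Start: joints at [71.35, 17.813, 0.802, 86.603, -0.252, 75.585, -1.558], TCP at [0.154, -0.528, 0.248] pointing down, gripper open.
Joint ranges: [-154.91, 154.91], [-16.99, 109.72], [-72.82, 74.43], [7.12, 147.25], [-82.49, 262.49], [11.32, 116.49], [-174.64, 174.64]. Speed limits (degrees/s): [159.86, 159.86, 180, 180, 180, 180, 180].

INTERFACE

Orientations are given as [roll, pitch, yaw] about the fixed x, y, z axes, in that order (R = Rz(yaw) Ry(pitch) Rx(roll)).
In Python, from station import robot, fingers, vision, workorder, recognise gives the robot as it stands. Calls block until the motion is done:
- robot.move_to(position, orientation): joint-space move of the TCP to a pose.
- robot.line_to(position, orientation=None, velocity=0.15, f_stop=None): straight line of the TCP; orientation=None keeps the orientation; velocity is the mean speed in m/s. With f_stop (N) it stops when the force on the tool has changed by that much, and returns True; else False.
- robot.move_j(angles): joint-space move.
- fingers.gripper_to(opening, force=None): opening from 0.0 (shut) to 1.0 (fully open); force is the grip in N (None keeps the last); returns when the fingers have stopped.
- robot.pause(seconds).
- robot.inverse_kinematics(position, orientation): joint angles nearest the present ones, or None.
- vision.grab_frame(name): name is "scene" or "top" or "wrist"; returns the picture (480x640x3 uint8, red, green, blue); there is no depth.
- vision.calibration(name): a dict with "mtx" (3x3 intrinsics, pixels), "k1" (the pictures are not rectified: a ray, as slopes to the right and down, at radius r is drawn at 1 + k1 r^2 times it, then the intrinsics apply), "extrinsics" (4x4, takes a point from world to camera coordinates); the wrist camera has in their place "T_tool_cam" (4x4, takes a point from camera to tool coordinates, whose origin is the TCP and whose axes are the flange's). Camera axes: x right, y up, looking along -z (the intrinsics and any distortion apply to the point x, -y, -z); pixel columns grow to the right and rows downward; lengths in m; the calibration is good to about 2 mm. A picture is of the moment at which its call begins: read the wrist's pose just before it. calibration takes no time and is no camera call.
A pose or a line that the arm cannot do raises robot.PlanningError and nothing moves.
- workorder.close_job(): hands the job in, once; it reports no verdict.
Trained networks look in the newest picture that a camera, given by its name, has taken for a name from the list of things; names that differ only in an ending like _2 or _b are one class to them, and where a whole thing is asked for, a point or a joint stands for the part that bears it (a point fixed in the world has none). Each returns a list of dicts, best first, with "p" (0 to 1); they miss things now and then, are a little off and sometimes report something else, mostly with a low value. They report only what shows in the picture. A call takes as long as a camera call. They do not tell look-alikes from the thing itself.
- recognise(label, camera): "rect" ([centre column, centre row, width, height] in pixels, round what is visible of it).
Readings, each from a call of its own:
- robot.current_time_s(): time.
- robot.current_joint_positions(): joint angles.
- robot.current_dq(): joint speeds.
- robot.current_joint_torque(): joint torques, N m.
- robot.current_tool_pos(): TCP position.
- robot.current_eef_rot(): TCP orientation.
- robot.current_contact_force(): force on the tool from outside, world axes, zero at the start.
- robot.current_torque(): the same for the moment, N m.
- robot.current_finger_gap(): opening from 0.0 (shut) to 1.0 (fully open).
Only numpy, scipy, OpenCV 4.12 (cv2) and the standard library are available. Lean on these libraries where they do the work, as an engineer would, in place of code of your own. Each camera call takes 0.05 s, during which the arm holds its last target.

TASK

The plaster-casting frame round the little bowl model still lacks its end board. Take the board that fits the open end from the leaning rack and lower it upright, without letting it drop, into the two facing grooves until it stands fully down on the base board; then push the clamp handle over, away from the frame, down to its stop, so that the plunger presses the board tight. Leave the other boards and things where they are.

Things in the scene. Friction and masses are not known exactly. Their poses are not given: they have to be found in the camera images.
- end_board: The board to fit: pale-faced plywood, 130 mm wide (its y axis), 100 mm high (its z), 10 mm thick (its x), about 0.1 kg, foot slightly chamfered. Faces and ends are alike: it may be turned round. It starts in the rack, leaning 30 degrees from upright, top towards the robot, x axis pointing away from the robot and up. Origin: middle of its bottom edge; top edge at z = 100 mm.
- narrow_board: A spare board 92 mm wide, 100 mm high, 10 mm thick, same look, too narrow for the frame; leans in another place of the rack. Axes and origin like the end board. Leave alone.
- long_board: A spare board 168 mm wide, 82 mm high, 10 mm thick, same look, too wide for the frame; leans in another place of the rack. Axes and origin like the end board. Leave alone.
- rack: Fixed wooden rack 260 mm (its x) by 110 mm, three places 80 mm apart along x; which board is where varies. A board stands on two sloping ledges 30 mm above the table, behind 8 mm lips, and rests on two dowels (y = +-34 mm, 42 mm up its robot-side face); its middle and upper half are free. It comes out along its own z. Origin: on the table under the middle place.
- frame: Fixed plywood casting frame: base board 18 mm thick; side walls along y, 117 mm apart, 18 mm thick, tops 118 mm above the table; back wall at y = -165 to -147 mm; bowl model 77 mm wide, 50 mm high at y = -90 mm; push clamp outside the open end (y over 20 mm). Origin: on the table below the slot's middle; x from groove to groove, y out of the open end, z up.
- slot_floor (a point): Middle of the slot, on top of the base board: here the middle of the end board's bottom edge belongs. Axes as the frame's. The slot is two facing upright grooves in the side walls, 12.5 mm wide (y), 8 mm deep (133 mm from bottom to bottom), 100 mm high, with 45 degree chamfers 6 mm wide at the top. The home board's top is level with the wall tops.
- clamp_pivot (a point): Axis of the clamp lever, parallel to the frame's x, 92 mm outside the slot's middle, 52 mm above the table; axes as the frame's. The bracket's cheeks and its guide bush (32 to 49 mm outside the slot) reach 62 mm above the table.
- clamp_grip (a point): Middle of the clamp lever's black handle, 62 mm from the pivot. The handle is a round bar of 18 mm diameter from 25 to 97 mm from the pivot (top about 150 mm above the table when upright). Moves with the lever; its z axis points along the handle, away from the pivot.
- clamp_lever (a joint): Lever angle in rad: 0 = handle upright, plunger drawn back, 18 mm clear of the slot's middle; grows as the handle swings towards the frame's +y, away from the board, and down to the stop at 1.45 (nearly level, plunger out). Starts at 0 to 0.3, stays where left, friction about 0.15 N m. Near the end the plunger presses the board inwards; past 1.35 it is locked.
- clamp_plunger: The clamp's sliding steel plunger with a springy black rubber tip of 16 mm diameter (about 6 N per mm), 52 mm above the table, in line with the slot's middle; moves along the frame's y axis, driven by the lever, and presses the home board inwards with 6 to 9 N at the stop. Origin: its pin, at the clamp end.
- cup: Unfired clay cup, 62 mm across, 66 mm high; origin under its middle. Leave alone.
- rib: Flat wooden throwing rib, about 100 x 36 x 6 mm, lying; origin under its middle. Leave alone.
- soap_jar: Amber glass jar, 64 mm across, 85 mm high; origin under its middle. Leave alone.
- sprig_mould: Round plaster sprig mould, 80 mm across, 34 mm high; origin under its middle. Leave alone.
- brush: Flat brush, about 200 mm long, lying; origin under its middle. Leave alone.
Things that resemble listed ones, but are neither listed nor needed, are in the scene too. Leave any green or purple look-alike of the end_board alone.

How it is judged (in metres and radians):
On the way, in this order (a step that is already met when the one before it is completed fails the run):
1. the end board stands upright in both grooves, fully down on the base board (horizontal distance between end_board and slot_floor below 0.004 m and z of end_board in the frame of slot_floor below 0.003 m and angle between the x axis of end_board and the y axis of frame, either way round below 0.04 rad and angle between end_board's own z axis and vertical below 0.04 rad), for 0.2 s.
2. the clamp handle is down at its stop and the plunger presses on the board (value of joint clamp_lever above 1.35 rad and contact force between end_board and clamp_plunger above 3 N), for 0.2 s.
At the end, for the whole second after the job is handed in: The end board rests in both grooves: within 3 mm of the base, within 4 mm of the slot's middle, upright and in line within 0.04 rad; the clamp lever is past 1.35 rad, the plunger presses on the board with over 3 N; other boards and things are within 30 mm of where they were (all of step 1 and all of step 2 and linear speed of end_board below 0.02 m/s); the robot touches nothing.
It fails at once if the end board was let fall into the frame (horizontal distance between end_board and slot_floor below 0.05 m and linear speed of end_board above 0.5 m/s and contact force between the fingers and end_board below 0.3 N).
It fails at once if another board or thing was shifted by more than 30 mm (distance of any of narrow_board, long_board, cup, rib, soap_jar, sprig_mould, brush from where it was at the start of the episode above 0.03 m).
It also fails if it takes over 64 s, if anything falls off the work surface, if the arm or the gripper's body presses on something with over 40 N, if the wrist force passes 120 N, or if a joint passes its speed limit or range.

## Working session

There is one attempt and no reset: what is moved stays moved. The work goes in short steps, each a Python script; the robot and the scene stay as the last script left them, time stands still between calls to the robot, and variables do not carry over. Pictures are saved under pics/ and viewed, and the job is handed in when it is done.

```bash
ls; mkdir -p pics; python3 - <<'E'
from station import robot, fingers, vision, workorder, recognise
import cv2, numpy as np
np.set_printoptions(precision=4,suppress=True)
for n in ("scene","top","wrist"):
    im=vision.grab_frame(n); cv2.imwrite(f"pics/{n}0.png",im[:,:,::-1]); print(n,vision.calibration(n))
    if n!="wrist":
        for l in ("end_board","rack","frame","clamp_grip","narrow_board","long_board","clamp_plunger"):
            print(l,[(np.round(d["rect"],1).tolist(),round(d["p"],2)) for d in recognise(l,n)])
print(robot.current_time_s())
E
```

```text
pics
scene {'mtx': array([[531.5482,   0.    , 318.5291],
       [  0.    , 531.5482, 241.2582],
       [  0.    ,   0.    ,   1.    ]]), 'k1': -0.10039887000342326, 'extrinsics': array([[-0.651 ,  0.7591,  0.0046,  0.2971],
       [-0.5899, -0.5096,  0.6263,  0.2635],
       [ 0.4778,  0.405 ,  0.7796, -1.2931],
       [ 0.    ,  0.    ,  0.    ,  1.    ]])}
end_board [([475.5, 263.7, 83.7, 64.4], 0.96), ([317.4, 191.4, 71.1, 54.1], 0.83), ([391.6, 387.3, 93.4, 79.2], 0.57)]
rack [([376.2, 432.0, 74.5, 53.7], 0.92)]
frame [([216.3, 209.3, 155.2, 133.6], 0.67)]
clamp_grip [([375.6, 432.0, 72.5, 50.7], 0.58), ([266.9, 225.9, 11.7, 33.8], 0.52)]
narrow_board [([415.8, 342.4, 67.8, 58.8], 0.94)]
long_board [([427.4, 314.1, 106.5, 72.6], 0.86)]
clamp_plunger [([246.4, 227.4, 35.4, 18.9], 0.66)]
top {'mtx': array([[477.1936,   0.    , 319.4275],
       [  0.    , 477.1936, 238.1693],
       [  0.    ,   0.    ,   1.    ]]), 'k1': -0.060971842686898946, 'extrinsics': array([[ 0.1467, -0.9892,  0.0062, -0.0037],
       [ 0.9681,  0.1448,  0.2043, -0.5294],
       [-0.203 , -0.024 ,  0.9789,
[... 160 characters left out ...]
6, 70.0], 0.63)]
rack [([220.7, 199.6, 60.4, 129.6], 0.59)]
frame [([453.8, 242.4, 176.2, 107.0], 0.74)]
clamp_grip [([387.1, 230.2, 8.6, 17.8], 0.62)]
narrow_board []
long_board [([213.0, 239.7, 93.2, 28.6], 0.84), ([452.9, 241.2, 173.3, 105.5], 0.73), ([387.6, 229.7, 4.8, 19.5], 0.45)]
clamp_plunger [([411.7, 237.2, 36.4, 6.5], 0.54)]
wrist {'mtx': array([[373.0978,   0.    , 317.3334],
       [  0.    , 373.0978, 239.7787],
       [  0.    ,   0.    ,   1.    ]]), 'k1': -0.00852416622792165, 'T_tool_cam': array([[ 0.001 ,  0.9555,  0.2948,  0.0752],
       [ 1.    , -0.0006, -0.0015, -0.0005],
       [-0.0013,  0.2949, -0.9555, -0.1263],
       [ 0.    ,  0.    ,  0.    ,  1.    ]])}
0.85
```

View pics/scene0.png

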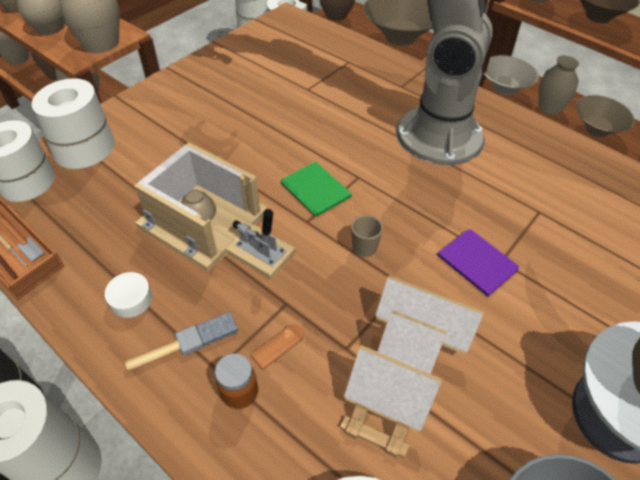

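View pics/top0.png

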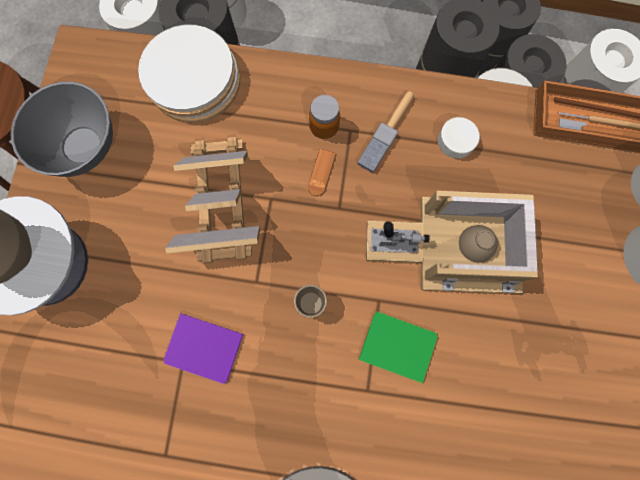

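```bash
cat > h.py <<'E'
import numpy as np, cv2
from scipy.optimize import least_squares
from scipy.spatial.transform import Rotation as R
def proj(cal,P,E=None):
    P=np.atleast_2d(P); E=cal["extrinsics"] if E is None else E
    c=P@E[:3,:3].T+E[:3,3]
    s=np.c_[c[:,0]/-c[:,2],-c[:,1]/-c[:,2]]
    r2=(s**2).sum(1,keepdims=True); s=s*(1+cal["k1"]*r2)
    return np.c_[s,np.ones(len(s))]@cal["mtx"].T[:,:2]
def rot(rpy): return R.from_euler("xyz",rpy,degrees=True).as_matrix()
def wristE(cal,pos,rpy):
    T=np.eye(4);T[:3,:3]=rot(rpy);T[:3,3]=pos
    return np.linalg.inv(T@cal["T_tool_cam"])
def ray(cal,uv,E=None):
    E=cal["extrinsics"] if E is None else E
    m=cal["mtx"]; d=np.array([(uv[0]-m[0,2])/m[0,0],(uv[1]-m[1,2])/m[1,1]]); s=d.copy()
    for _ in range(10): s=d/(1+cal["k1"]*(s@s))
    v=E[:3,:3].T@np.array([s[0],-s[1],-1]); o=-E[:3,:3].T@E[:3,3]; return o,v
def at_z(cal,uv,z,E=None):
    o,v=ray(cal,uv,E); return o+v*(z-o[2])/v[2]
E
python3 - <<'E'
import cv2
a=cv2.imread("pics/top0.png"); s=cv2.imread("pics/scene0.png")
cv2.imwrite("pics/z1.png",cv2.resize(a[125:275,155:275],None,fx=5,fy=4.8 and 5,interpolation=2)[:750][:600*1+150])
cv2.imwrite("pics/z1.png",cv2.resize(a[130:270,160:270],None,fx=4.2,fy=4.2,interpolation=2))
cv2.imwrite("pics/z2.png",cv2.resize(a[180:300,355:545],None,fx=4.2,fy=4.2,interpolation=2))
cv2.imwrite("pics/z3.png",cv2.resize(s[270:460,330:490],None,fx=3.1,fy=3.1,interpolation=2))
cv2.imwrite("pics/z4.png",cv2.resize(s[140:280,130:300],None,fx=4.2,fy=4.2,interpolation=2))
import sys;sys.path.insert(0,'.')
from h import *; from station import vision
c=vision.calibration("top")
for n,uv,z in(("rack",(220,200),0),("clamp",(388,230),.13),("frame",(480,243),.1),("endb",(210,162),.117)): print(n,at_z(c,uv,z))
E
```

```text
rack [0.58504697 0.29181128 0.        ]
clamp [ 0.54110346 -0.04548673  0.13      ]
frame [ 0.54942909 -0.22002436  0.1       ]
endb [0.62406777 0.29491774 0.117     ]
```

View pics/z1.png

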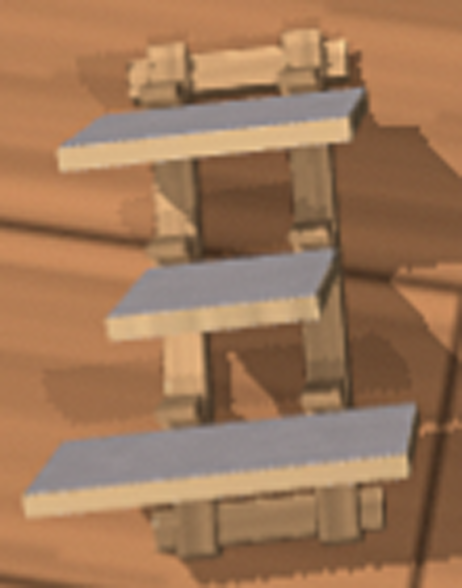

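View pics/z2.png

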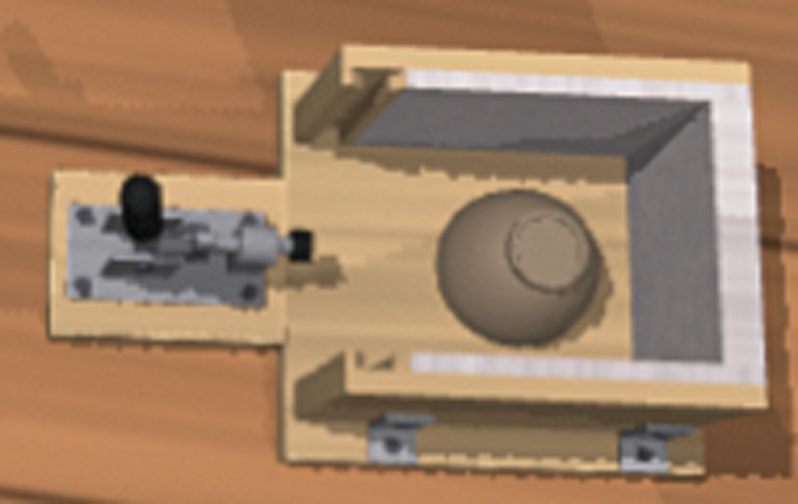

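View pics/z3.png

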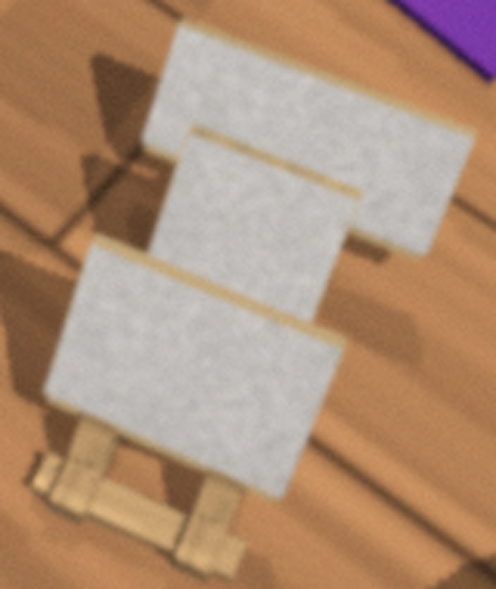

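View pics/z4.png

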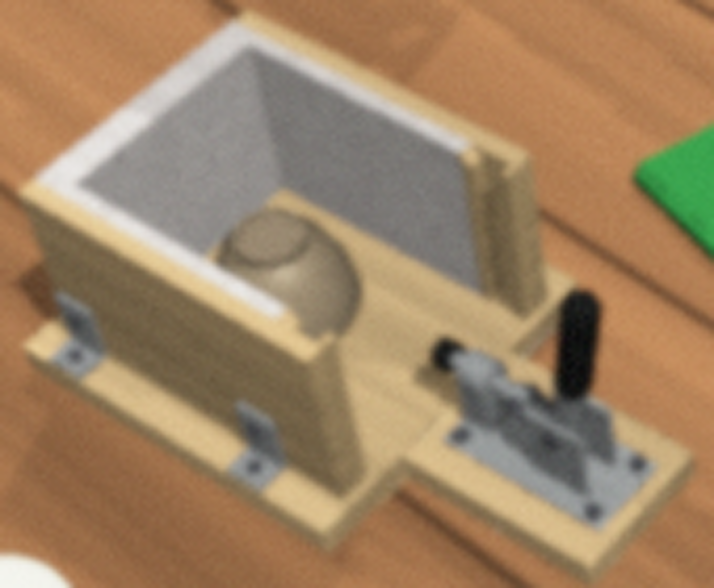

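```bash
cat > s1.py <<'E'
from h import *; from station import robot, vision, fingers
import json
print(robot.current_eef_rot())
c=vision.calibration("wrist")
def shot(tag):
    p,r=np.array(robot.current_tool_pos()),np.array(robot.current_eef_rot())
    im=vision.grab_frame("wrist"); cv2.imwrite(f"pics/{tag}.png",im[:,:,::-1])
    json.dump([p.tolist(),r.tolist()],open(f"pics/{tag}.json","w")); print(tag,p,r,robot.current_time_s())
if __name__=="__main__":
    for y in (0,180): print(y,robot.inverse_kinematics([0.5,-0.1,0.3],[180,0,y]))
    robot.move_to([0.47,-0.12,0.30],[180,0,0]); shot("w1")
E
python3 s1.py
```

```text
[1.79998487e+02 1.26803367e-03 1.62642336e+01]
0 [ 31.63568275  13.70360342 -27.71414871  86.31353305   6.39484637
  81.55722261 -86.34558864]
180 [ 41.1960549   15.6288101  -40.48441426  85.98171587  10.17009771
  82.13054885  90.36715962]
w1 [ 0.46968633 -0.12144762  0.29979161] [ 1.79965059e+02  2.94231774e-02 -1.34511422e-01] 2.775
```

View pics/w1.png

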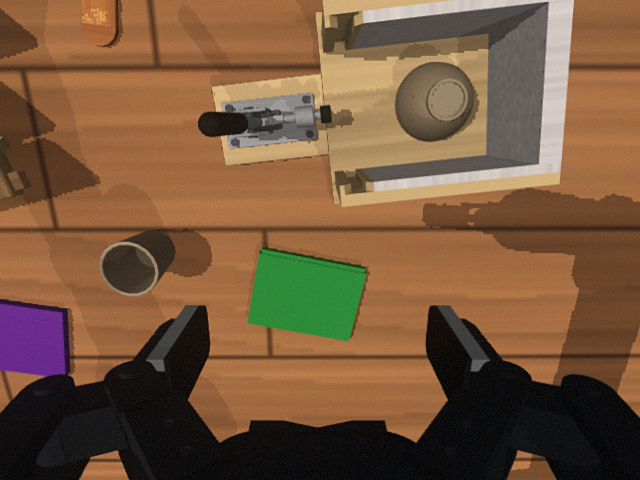

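```bash
python3 - <<'E'
from s1 import *
robot.move_to([0.57,-0.13,0.30],[180,0,0]); robot.pause(.2); shot("w2")
robot.move_to([0.52,0.26,0.33],[180,0,0]); robot.pause(.2); shot("w3")
E
```

```text
[ 1.79975726e+02  3.05640074e-02 -1.48510953e-01]
w2 [ 0.5691573  -0.13039874  0.30059965] [ 1.79950763e+02 -1.12021688e-02 -4.64074950e-02] 3.5083
w3 [0.52082024 0.25850345 0.32977388] [ 1.79962765e+02  4.99357168e-03 -1.64708128e-01] 5.225
```

View pics/w2.png

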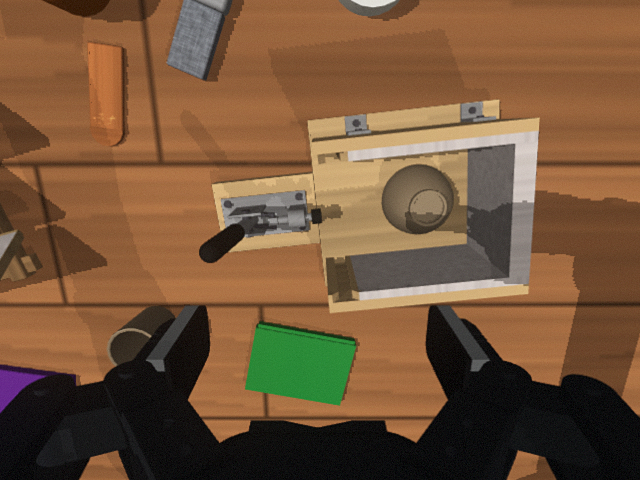

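View pics/w3.png

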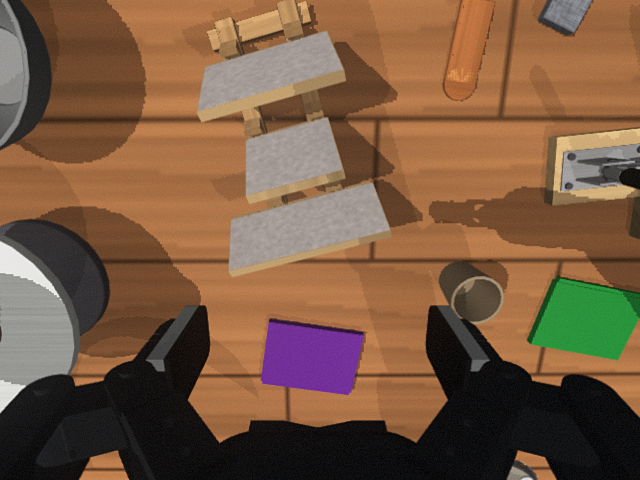

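```bash
python3 - <<'E'
import cv2
a=cv2.imread("pics/w2.png")
cv2.imwrite("pics/z5.png",cv2.resize(a[95:320,300:550],None,fx=2.6,fy=2.6,interpolation=2))
b=cv2.imread("pics/w1.png")
cv2.imwrite("pics/z6.png",cv2.resize(b[0:220,200:580],None,fx=2.1,fy=2.1,interpolation=2))
b=cv2.imread("pics/w3.png")
cv2.imwrite("pics/z7.png",cv2.resize(b[0:140,180:380],None,fx=4,fy=4,interpolation=2))
E
```

```text
(no output)
```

View pics/z5.png

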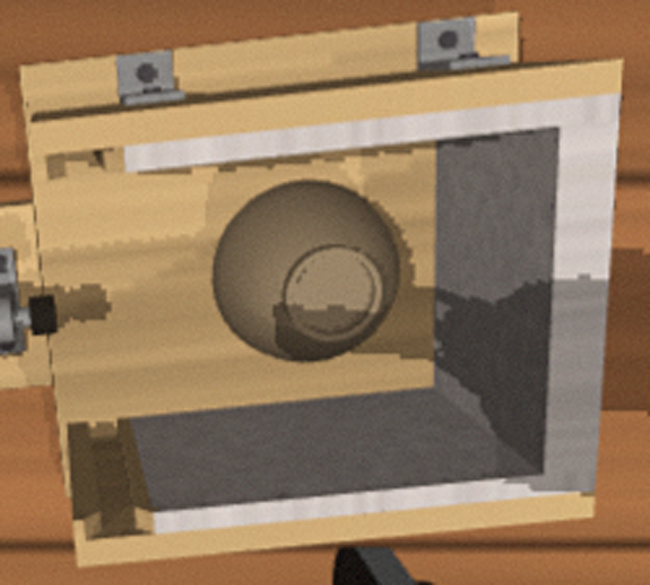

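View pics/z6.png

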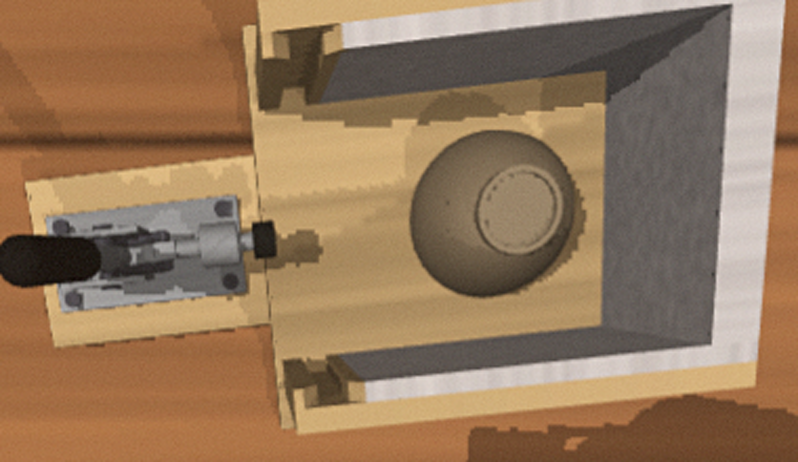

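View pics/z7.png

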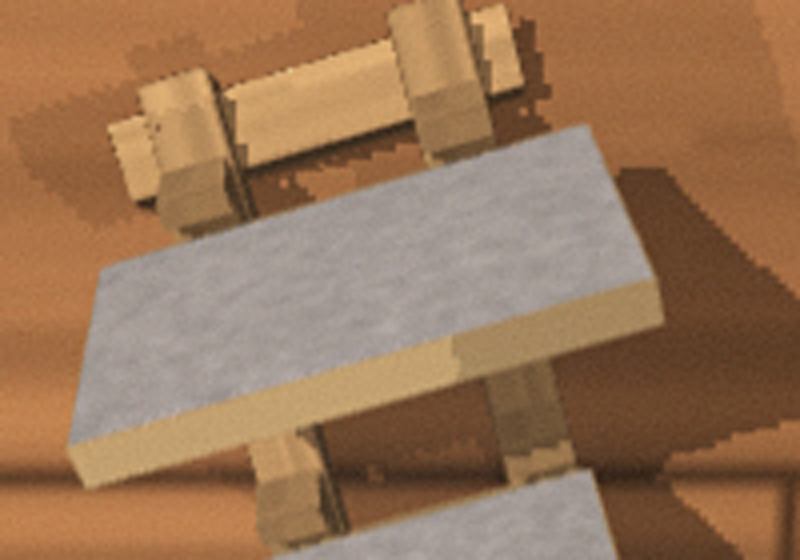

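```bash
cat > fit.py <<'E'
from h import *; from station import vision
import json
np.set_printoptions(precision=4,suppress=True)
cals={n:vision.calibration(n) for n in("top","scene","wrist")}
def view(tag):
    if tag in("top","scene"): return cals[tag],cals[tag]["extrinsics"]
    p,r=json.load(open(f"pics/{tag}.json")); return cals["wrist"],wristE(cals["wrist"],p,r)
def fit(obs,pose,x0):
    def res(x,full=False):
        Rm,t=pose(x); out=[]
        for tag,P,uv in obs:
            c,E=view(tag); out.append((proj(c,(Rm@(np.array(P)/1000)+t),E)[0]-uv))
        return np.ravel(out)
    s=least_squares(res,x0,loss="soft_l1",f_scale=1.0); r=res(s.x).reshape(-1,2)
    for o,e in zip(obs,r): print(o[0],o[1],np.round(e,1))
    return s.x
def bpose(x): return R.from_euler("ZY",[x[3],np.radians(-30)]).as_matrix(),x[:3]
def fpose(x): return R.from_euler("Z",x[2]).as_matrix(),np.array([x[0],x[1],0])
def pts(tag,o,s,l): return [(tag,P,np.array([o[0]+p[0]/s,o[1]+p[1]/s])) for P,p in l]
B=lambda i,j,k:(5*i,65*j,100*k)
E
cat > f1.py <<'E'
from fit import *
ob=pts("w3",(180,0),4,[(B(1,1,1),(70,445)),(B(1,-1,1),(655,278)),(B(-1,1,1),(88,488)),(B(-1,-1,1),(663,322)),(B(1,1,0),(103,270)),(B(1,-1,0),(588,124))])
ob2=pts("top",(160,130),4.2,[(B(1,1,1),(58,148)),(B(1,-1,1),(355,118)),(B(-1,1,1),(60,172)),(B(-1,-1,1),(350,140)),(B(1,1,0),(107,115)),(B(1,-1,0),(366,90))])
ob3=pts("scene",(330,270),3.1,[(B(1,-1,1),(92,248)),(B(1,1,1),(340,352)),(B(-1,-1,1),(95,236)),(B(-1,1,1),(345,340)),(B(1,-1,0),(45,395)),(B(1,1,0),(278,497))])
for o in (ob,ob+ob2+ob3,ob2+ob3): x=fit(o,bpose,[.67,.29,.035,0]); print("BOARD",x,np.degrees(x[3]))
fo=pts("w2",(300,95),2.6,[((58.5,-147,118),(558,128)),((-58.5,-147,118),(545,473)),((76.5,-165,118),(622,60)),((-76.5,-165,118),(594,517))])
fo+=pts("w1",(200,0),2.1,[((58.5,-147,118),(730,5)),((-58.5,-147,118),(712,345)),((-76.5,-165,118),(755,385))])
fo2=pts("top",(355,180),4.2,[((58.5,-147,118),(708,102)),((-58.5,-147,118),(720,360)),((76.5,-165,118),(750,63))])
fo2+=pts("scene",(130,140),4.2,[((76.5,-165,118),(25,187)),((-76.5,-165,118),(245,14)),((58.5,-147,118),(80,185)),((-58.5,-147,118),(250,48))])
for o in (fo,fo+fo2): x=fit(o,fpose,[.56,-.13,0]); print("FRAME",x,np.degrees(x[2]))
E
python3 f1.py
```

```text
w3 (5, 65, 100) [-0.2  0.6]
w3 (5, -65, 100) [0.  0.1]
w3 (-5, 65, 100) [0.5 0.1]
w3 (-5, -65, 100) [0.  0.6]
w3 (5, 65, 0) [ 0.3 -1.5]
w3 (5, -65, 0) [-0.8 -0.8]
BOARD [0.6677 0.3105 0.0274 0.2582] 14.79540861524233
w3 (5, 65, 100) [-0.2  0.4]
w3 (5, -65, 100) [-0.3  0.2]
w3 (-5, 65, 100) [ 0.4 -0.2]
w3 (-5, -65, 100) [-0.3  0.6]
w3 (5, 65, 0) [ 0.3 -1.6]
w3 (5, -65, 0) [-1.  -0.7]
top (5, 65, 100) [-0.6  0.7]
top (5, -65, 100) [-1.8  0.4]
top (-5, 65, 100) [-0.1  0.2]
top (-5, -65, 100) [0.1 0.5]
top (5, 65, 0) [-1.   0.5]
top (5, -65, 0) [ 0.1 -0.2]
scene (5, -65, 100) [-1.4 -1.7]
scene (5, 65, 100) [ 0.2 -0.7]
scene (-5, -65, 100) [-0.4 -0.9]
scene (-5, 65, 100) [-0.3 -0.4]
scene (5, -65, 0) [-2.2  1.4]
scene (5, 65, 0) [-0.7  2.9]
BOARD [0.6678 0.3107 0.0265 0.2574] 14.746088688996796
top (5, 65, 100) [-0.7  0.5]
top (5, -65, 100) [-2.   0.4]
top (-5, 65, 100) [-0.2  0.1]
top (-5, -65, 100) [-0.   0.5]
top (5, 65, 0) [-1.1  0.4]
top (5, -65, 0) [-0.  -0.2]
scene (5, -65, 100) [-1.3 -1.4]
scene (5, 65, 100) [ 0.3 -0.3]
scene (-5, -65, 100) [-0.2 -0.6]
scene (-5, 65, 100) [-0.1 -0
[... 226 characters left out ...]
5, -165, 118) [-0.1 -0.4]
w1 (58.5, -147, 118) [0.5 0.1]
w1 (-58.5, -147, 118) [0.1 0.2]
w1 (-76.5, -165, 118) [0.2 0.5]
FRAME [ 0.5553 -0.1502  0.1132] 6.484185675340803
w2 (58.5, -147, 118) [-0.  -0.5]
w2 (-58.5, -147, 118) [-0.5  0.4]
w2 (76.5, -165, 118) [-0.9 -0.3]
w2 (-76.5, -165, 118) [-0.3 -0.4]
w1 (58.5, -147, 118) [0.4 0.1]
w1 (-58.5, -147, 118) [-0.1  0.2]
w1 (-76.5, -165, 118) [-0.1  0.5]
top (58.5, -147, 118) [ 0.  -0.2]
top (-58.5, -147, 118) [0.6 1.3]
top (76.5, -165, 118) [-1.   0.1]
scene (76.5, -165, 118) [-2.1  0.1]
scene (-76.5, -165, 118) [-0.4 -2.2]
scene (58.5, -147, 118) [-2.1 -1.3]
scene (-58.5, -147, 118) [-1.2 -2.3]
FRAME [ 0.5554 -0.15    0.1125] 6.443560181664476
```

```bash
cat > plan.py <<'E'
from fit import *
bx=np.array([.6678,.3106,.0272,np.radians(14.76)]); fx=np.array([.5553,-.1501,.1128])
def tool(Rb,s): return R.from_matrix(np.c_[s*Rb[:,1],s*Rb[:,0],-Rb[:,2]]).as_euler("xyz",degrees=True)
Rb,tb=bpose(bx); Rf,tf=fpose(fx)
ZG=.078
def gp(d,s): return Rb@np.array([0,0,ZG+d])+tb, tool(Rb,s)
def sp(h,s,q,yl=0,dx=0,dy=0):  # board foot height h over slot floor; q=+1: board x=+frame y
    Rs=Rf@R.from_euler("Z",90*q,degrees=True).as_matrix()
    return Rf@np.array([dx,dy,.018+h+ZG])+tf, tool(Rs,s)
E
python3 - <<'E'
from plan import *
from station import robot
for s in(1,-1):
    print("rack",s,gp(0,s)); 
    for d in (.15,0): print(robot.inverse_kinematics(*gp(d,s)))
    for q in(1,-1):
        print("slot",s,q,sp(0,s,q)[1])
        for h in(.12,0): print(robot.inverse_kinematics(*sp(h,s,q)))
im=cv2.imread("pics/w2.png"); c,E=view("w2")
for y in(-6.25,6.25):
    for x0 in(-1,1):
        for z in (118,18):
          a,b=proj(c,(np.array([[x0*58.5,y,z],[x0*66.5,y,z]])/1000)@Rf.T+tf,E).round().astype(int); cv2.line(im,a,b,(0,0,255) if z==118 else (255,0,0),1)
cv2.imwrite("pics/o1.png",cv2.resize(im[95:320,300:550],None,fx=2.6,fy=2.6,interpolation=2))
E
```

```text
rack 1 (array([0.6301, 0.3007, 0.0947]), array([150.  ,   0.  , 104.76]))
[ 11.937   17.3105 -54.6853 105.401   39.7414  42.0741 -48.1674]
[  0.2399  33.7862 -42.4628 103.2406  61.6625  34.6675 -64.4683]
slot 1 1 [ 180.       0.    -173.537]
[ 52.6013  34.4289 -61.7144  83.9836  30.4071  79.6309  86.1551]
[ 52.8542  43.1572 -61.8276  92.8386  40.2366  68.9818  78.7204]
slot 1 -1 [180.      0.      6.463]
[ 38.8859  26.0512 -36.6706  84.4884  15.7806  74.6725 -82.7032]
[ 37.2697  32.247  -34.0406  93.4119  20.0603  60.5483 -86.1873]
rack -1 (array([0.6301, 0.3007, 0.0947]), array([-150.  ,    0.  ,  -75.24]))
[ -90.4932   20.2816   71.5438  108.5477  -23.9877   36.3529 -174.6143]
[ -62.4608   32.5354   43.0338  105.6324  -37.5927   23.2827 -163.7591]
slot -1 1 [180.      0.      6.463]
[ 38.8859  26.0512 -36.6706  84.4884  15.7806  74.6725 -82.7032]
[ 37.2697  32.247  -34.0406  93.4119  20.0603  60.5483 -86.1873]
slot -1 -1 [-180.       0.    -173.537]
[ 52.6013  34.4289 -61.7144  83.9836  30.4071  79.6309  86.1551]
[ 52.8542  43.1572 -61.8276  92.8386  40.2366  68.9818  78.7204]
```

View pics/o1.png

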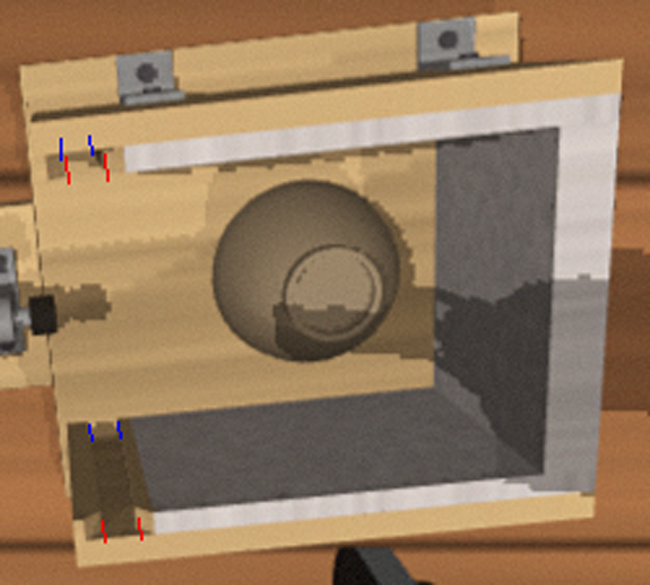

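```bash
python3 - <<'E'
from plan import *; from station import robot,fingers,vision
fingers.gripper_to(0.5,40)
robot.move_to(*gp(.12,1)); 
print(robot.line_to(gp(0,1)[0],velocity=.08,f_stop=8), gp(0,1)[0]-robot.current_tool_pos())
for n in("top","scene"): cv2.imwrite(f"pics/{n}1.png",vision.grab_frame(n)[:,:,::-1])
from s1 import shot; shot("w4"); print(robot.current_contact_force())
a=cv2.imread("pics/top1.png"); s=cv2.imread("pics/scene1.png")
cv2.imwrite("pics/c1.png",cv2.hconcat([cv2.resize(a[100:280,130:290],(400,450)),cv2.resize(s[270:460,330:490],(400,450))]))
E
```

```text
False [-0.0001 -0.0002 -0.0007]
[149.9537  -0.0078 104.7616]
w4 [0.6302 0.3008 0.0953] [149.9537  -0.0078 104.7616] 8.7333
[ 0.2993  0.2229 -0.8553]
```

View pics/c1.png

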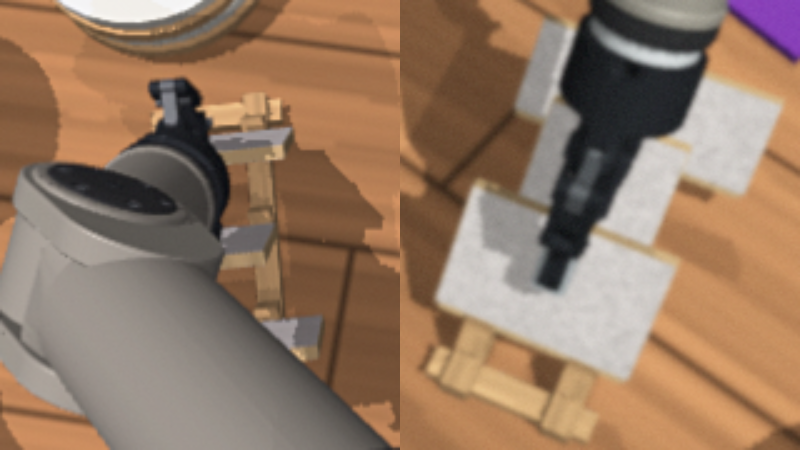

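View pics/w4.png

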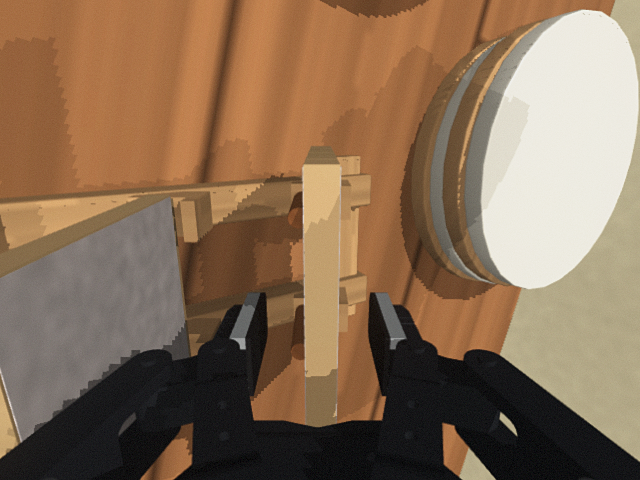

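```bash
python3 - <<'E'
from plan import *; from station import robot,fingers,vision
c,E=view("w4")
print(proj(c,np.array([Rb@np.array(p)/1000+tb for p in (B(-1,1,1),B(1,1,1))]),E))
fingers.gripper_to(0.0,40); print("gap",robot.current_finger_gap()*85, robot.current_contact_force())
p=gp(0,1)[0]
print(robot.line_to(gp(.015,1)[0],velocity=.05),robot.current_contact_force(),robot.current_finger_gap()*85)
robot.line_to(gp(.10,1)[0],velocity=.15)
from s1 import shot; shot("w5"); print(robot.current_contact_force(),robot.current_finger_gap()*85)
cv2.imwrite("pics/scene2.png",vision.grab_frame("scene")[:,:,::-1])
E
```

```text
[[296.4114 165.216 ]
 [332.5778 165.2683]]
gap 9.254770225831159 [2.1256 0.6252 0.7644]
False [1.5787 0.057  3.9628] 9.58128128693591
[150.1862   0.0498 104.7202]
w5 [0.581  0.2869 0.1795] [150.1862   0.0498 104.7202] 10.3417
[-0.4547  0.348  -1.4774] 9.568414527367107
```

View pics/scene2.png

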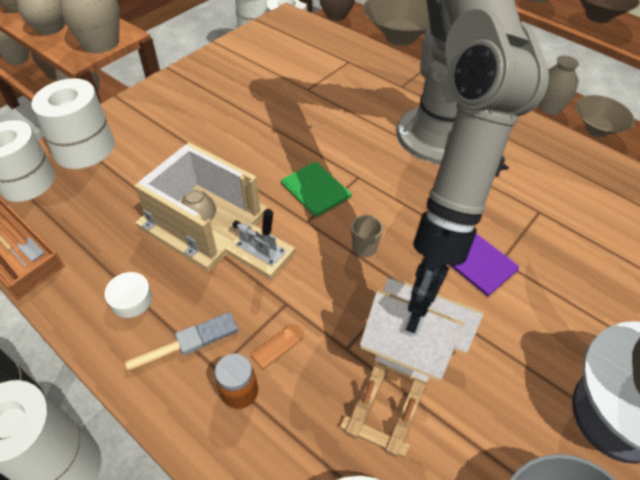

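View pics/w5.png

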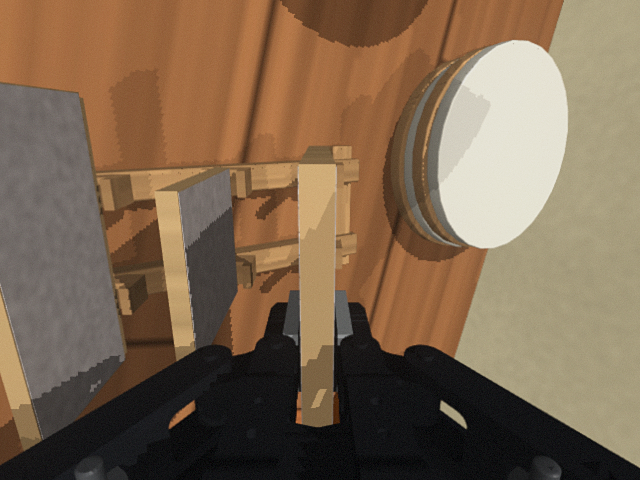

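```bash
python3 - <<'E'
from plan import *; from station import robot,fingers,vision
p=robot.current_tool_pos()
robot.line_to([p[0],p[1],.30],velocity=.2)
robot.move_to(*sp(.2,1,-1)); robot.pause(.2)
robot.line_to(sp(.112,1,-1)[0],velocity=.1); robot.pause(.3)
from s1 import shot; shot("w6"); print(sp(.112,1,-1), robot.current_contact_force(),robot.current_finger_gap()*85)
for n in("top","scene"): cv2.imwrite(f"pics/{n}3.png",vision.grab_frame(n)[:,:,::-1])
a=cv2.imread("pics/top3.png"); s=cv2.imread("pics/scene3.png")
cv2.imwrite("pics/c3.png",cv2.hconcat([cv2.resize(a[170:300,360:560],(400,260)),cv2.resize(s[130:290,130:310],(400,356))[:260]]) if 0 else cv2.resize(s[110:290,130:310],(580,580)))
E
```

```text
[179.9823  -0.0412   6.4625]
w6 [ 0.5555 -0.1501  0.2084] [179.9823  -0.0412   6.4625] 14.325
(array([ 0.5553, -0.1501,  0.208 ]), array([180.   ,   0.   ,   6.463])) [-0.2748 -0.6785 -0.9094] 9.477271503241981
```

View pics/c3.png

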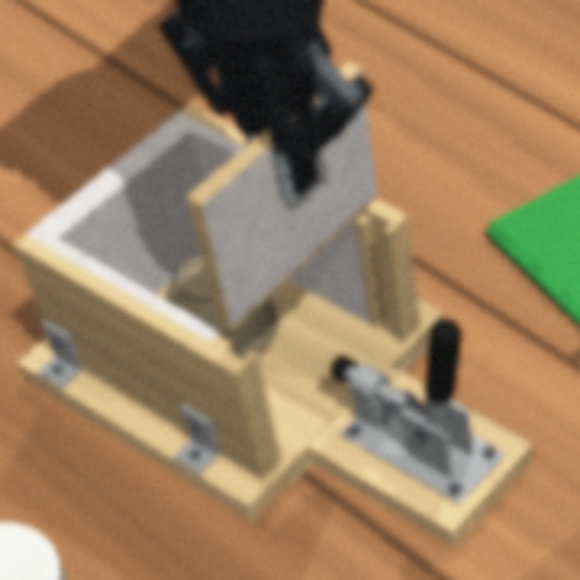

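View pics/w6.png

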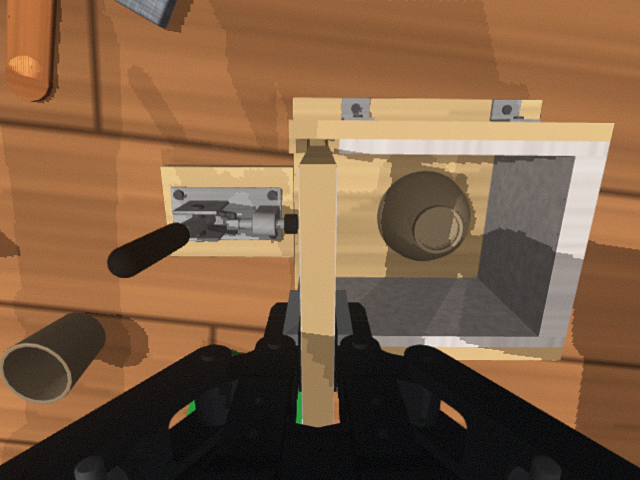

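```bash
python3 - <<'E'
from plan import *; from station import robot,fingers,vision
from s1 import shot
f=lambda: np.round(robot.current_contact_force(),2)
for h in (.085,.05,.02,.005,-.004):
    st=robot.line_to(sp(h,1,-1,dx=-.0003)[0],velocity=.04 if h>.01 else .02,f_stop=8)
    print(h,st,robot.current_tool_pos()-sp(0,1,-1)[0],f(),robot.current_finger_gap()*85,robot.current_time_s())
    if st: break
shot("w7")
cv2.imwrite("pics/scene4.png",vision.grab_frame("scene")[:,:,::-1])
s=cv2.imread("pics/scene4.png"); cv2.imwrite("pics/c4.png",cv2.resize(s[110:290,130:310],(580,580)))
E
```

```text
[179.9926  -0.0098   6.4585]
0.085 True [ 0.0011 -0.0003  0.0904] [ 1.59  0.12 -0.37] 9.436902350002509 14.9667
w7 [ 0.5564 -0.1504  0.1864] [179.9638  -0.1803   6.4719] 15.0167
```

View pics/c4.png

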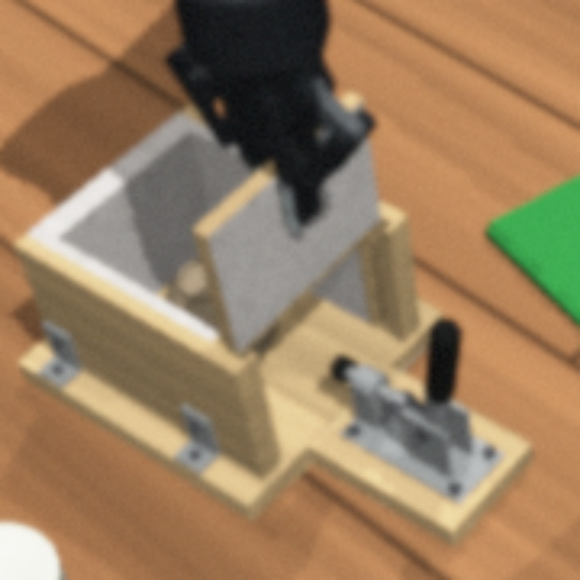

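```bash
python3 - <<'E'
from plan import *; from station import robot,fingers,vision
from s1 import shot
f=lambda: np.round(robot.current_contact_force(),2)
robot.pause(.3); print(robot.current_tool_pos()-sp(0,1,-1)[0],f(),np.round(robot.current_torque(),2))
for h in (.086,.075,.05):
    st=robot.line_to(sp(h,1,-1,dx=.0010)[0],velocity=.03,f_stop=12)
    print(h,st,robot.current_tool_pos()-sp(0,1,-1)[0],f(),np.round(robot.current_torque(),2),robot.current_finger_gap()*85,robot.current_time_s())
    if st: break
shot("w8")
E
```

```text
[179.9763  -0.1653   6.4714]
[ 0.0009 -0.0003  0.0906] [ 4.3  -0.26 -1.91] [-0.04 -1.23  0.06]
0.086 False [0.0011 0.0004 0.0858] [ 3.82  0.49 -1.42] [ 0.08 -1.06 -0.02] 9.182389624643742 15.675
0.075 False [0.001  0.0002 0.0745] [ 3.82  0.2  -1.26] [ 0.12 -1.25 -0.01] 9.295059222075132 16.1917
0.05 False [0.0011 0.0002 0.0499] [ 5.1   0.2  -0.93] [ 0.14 -1.28 -0.01] 9.444235225260112 17.175
w8 [ 0.5564 -0.1499  0.1459] [179.9952  -0.0472   6.4674] 17.225
```

View pics/w8.png

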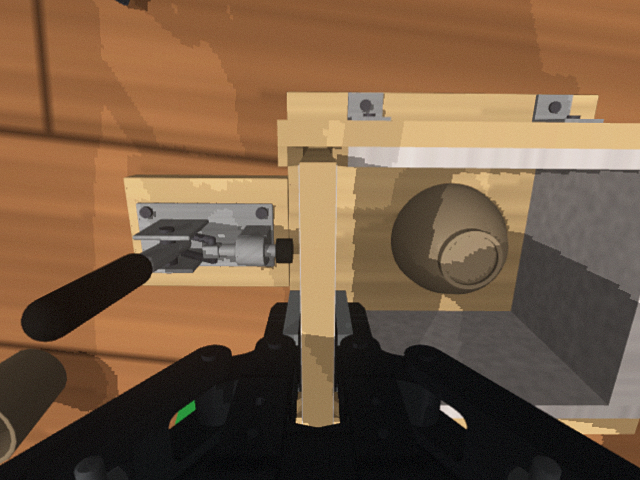

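```bash
python3 - <<'E'
from plan import *; from station import robot,fingers,vision
from s1 import shot
f=lambda: np.round(robot.current_contact_force(),2)
for h,v in ((.046,.02),(.02,.04),(.005,.03),(-.005,.015)):
    st=robot.line_to(sp(h,1,-1,dx=.0020)[0],velocity=v,f_stop=12 if h>0 else 15)
    print(h,st,robot.current_tool_pos()-sp(0,1,-1)[0],f(),np.round(robot.current_torque(),2),robot.current_finger_gap()*85,robot.current_time_s())
    if st: break
shot("w9")
cv2.imwrite("pics/scene5.png",vision.grab_frame("scene")[:,:,::-1])
s=cv2.imread("pics/scene5.png"); cv2.imwrite("pics/c5.png",cv2.resize(s[110:290,130:310],(580,580)))
E
```

```text
[179.9957  -0.0478   6.4675]
0.046 False [0.0013 0.0001 0.0454] [ 2.84  0.74 -1.9 ] [ 0.03 -0.93  0.05] 9.587544197237717 17.5833
0.02 False [0.0014 0.0003 0.0195] [ 0.14 -0.1  -2.14] [ 0.05 -0.38  0.05] 9.406860696366484 18.3833
0.005 False [0.0016 0.0002 0.0048] [-0.74 -0.07 -0.97] [0.04 0.   0.01] 9.365268256163338 19.0333
-0.005 True [ 0.0017  0.0002 -0.0012] [-1.42  0.57  4.14] [ 0.08 -0.05  0.06] 8.98836045438628 19.55
w9 [ 0.557  -0.1499  0.0948] [179.95     0.0219   6.4566] 19.6
```

View pics/c5.png

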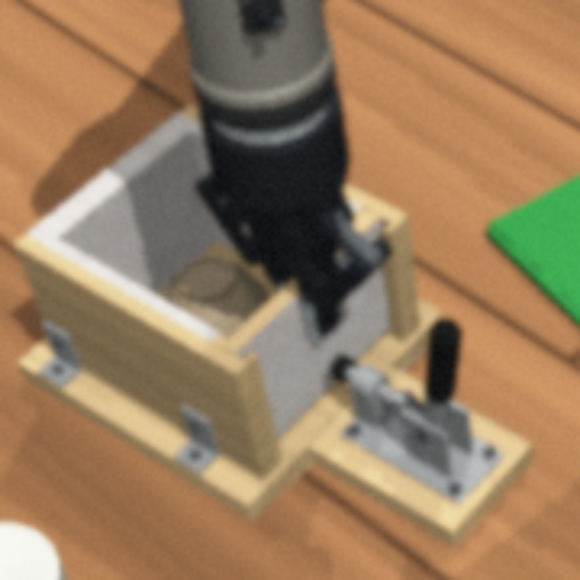

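View pics/w9.png

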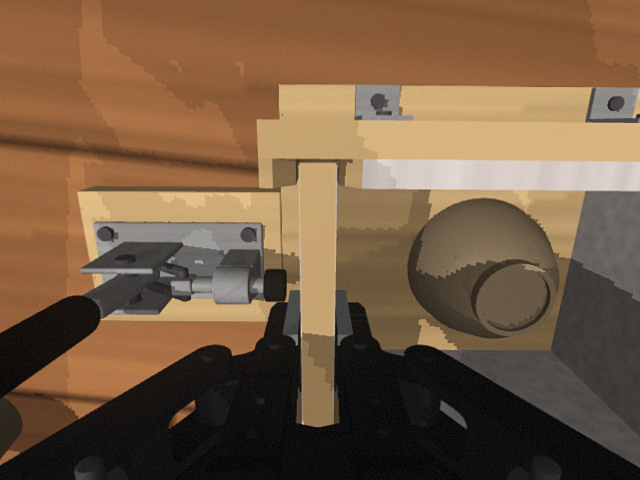

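```bash
python3 - <<'E'
from plan import *; from station import robot,fingers,vision
from s1 import shot
fingers.gripper_to(0.4); robot.pause(.2)
p=robot.current_tool_pos(); robot.line_to([p[0],p[1],.25],velocity=.12)
fingers.gripper_to(0.0); robot.pause(.1)
shot("w10"); print(robot.current_finger_gap())
cv2.imwrite("pics/scene6.png",vision.grab_frame("scene")[:,:,::-1])
s=cv2.imread("pics/scene6.png"); cv2.imwrite("pics/c6.png",cv2.resize(s[110:290,130:310],(580,580)))
im=cv2.imread("pics/w10.png"); c,E=view("w10"); 
fx2=fx+[.0013,0,0]; Rf,tf=fpose(fx2)
def L(a,b,col): 
    a,b=proj(c,np.array([a,b])/1000@Rf.T+tf,E).round().astype(int); cv2.line(im,a,b,col,1)
for s in(-5,5): L((-65,s,118),(65,s,118),(0,0,255))
for th in(0,.15,.3): L((0,92+25*np.sin(th),52+25*np.cos(th)),(0,92+97*np.sin(th),52+97*np.cos(th)),(0,255,0))
cv2.imwrite("pics/o10.png",im)
E
```

```text
[179.9552   0.027    6.4526]
w10 [ 0.5557 -0.15    0.25  ] [-179.995     0.1707    6.4453] 22.2333
-0.004276255629664388
```

View pics/c6.png

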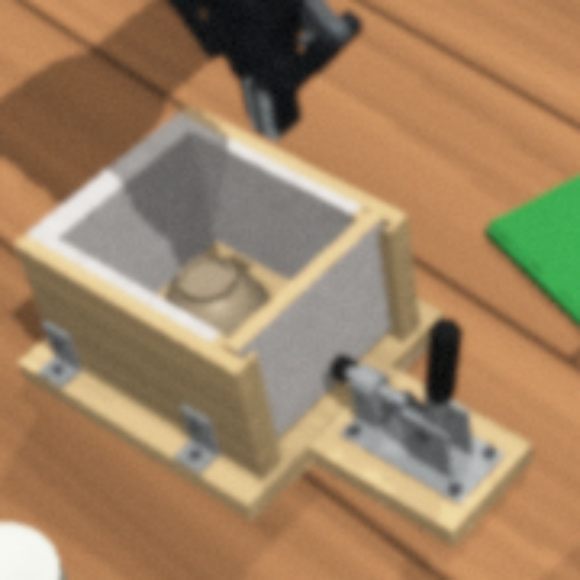

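View pics/o10.png

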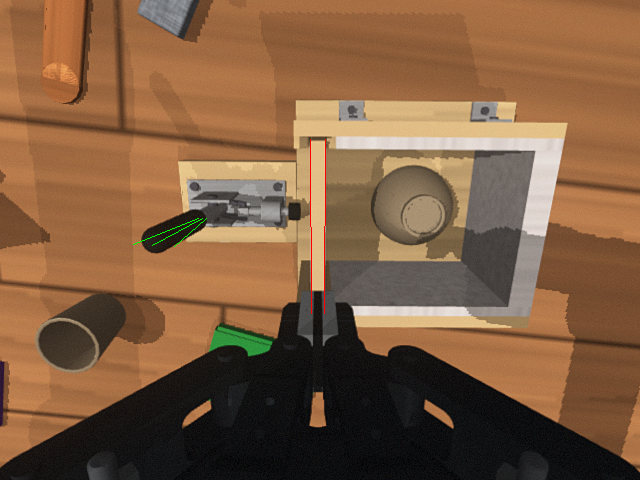

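```bash
cat > push.py <<'E'
from plan import *; from station import robot,fingers,vision
from s1 import shot
Rf,tf=fpose(fx+[.001,0,0])
W=.0145
def tcp(th,rho=.075):
    y=.092+rho*np.sin(th)-.009*np.cos(th); z=.052+rho*np.cos(th)+.009*np.sin(th)
    return Rf@np.array([0,y-W,z+.017])+tf
o=[180,0,np.degrees(fx[2])]
E
python3 - <<'E'
from push import *
p=tcp(-.15); robot.line_to([p[0],p[1],.22],o,velocity=.15); robot.line_to(p,velocity=.1,f_stop=15)
for th in np.arange(0,1.21,.2):
    st=robot.line_to(tcp(th),velocity=.08,f_stop=25)
    print(round(th,2),st,robot.current_tool_pos()-tcp(th),np.round(robot.current_contact_force(),1),robot.current_time_s())
    if st: break
shot("w11")
cv2.imwrite("pics/scene7.png",vision.grab_frame("scene")[:,:,::-1])
s=cv2.imread("pics/scene7.png"); cv2.imwrite("pics/c7.png",cv2.resize(s[110:290,130:310],(580,580)))
E
```

```text
[-179.9983    0.1664    6.45  ]
0.0 False [0.0004 0.0015 0.0009] [ 0.6 -1.   0.4] 24.0917
0.2 False [-0.0001  0.001   0.0001] [-0.7  0.2 -1.1] 24.4333
0.4 False [-0.0003  0.0012 -0.0001] [ 0.6 -0.3  0.3] 24.775
0.6 False [-0.0005  0.0013 -0.0003] [ 0.5 -0.1  0.5] 25.1167
0.8 False [-0.0006  0.0011 -0.0005] [ 0.3 -0.1 -0.6] 25.4583
1.0 False [-0.0006  0.0009 -0.0006] [-0.2 -0.2 -0. ] 25.8
1.2 False [-0.0006  0.0005 -0.0006] [-0.3 -0.6 -0.3] 26.1417
w11 [ 0.5394 -0.0064  0.104 ] [-179.9641    0.086     6.5122] 26.1917
```

View pics/c7.png

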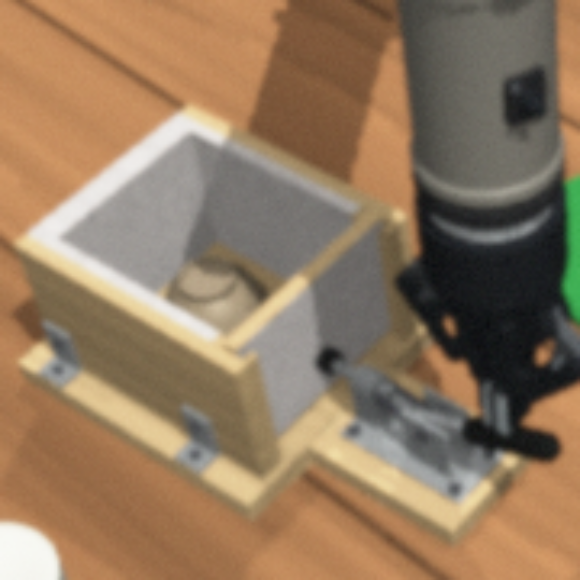

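View pics/w11.png

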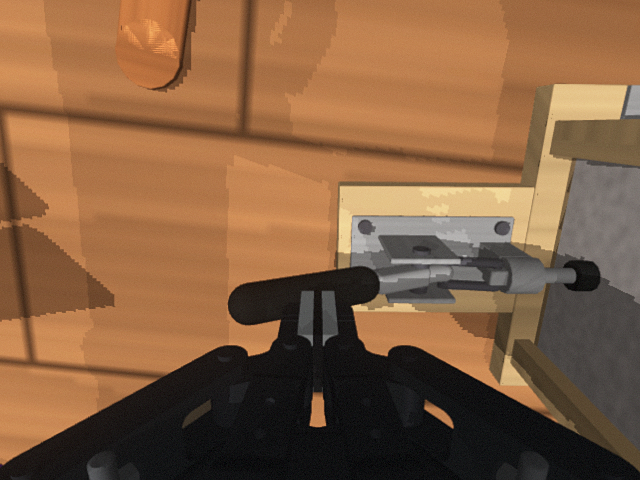

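The lever follows; now the last part down to the stop.

```bash
python3 - <<'E'
from push import *
for th in (1.3,1.4,1.5,1.56):
    st=robot.line_to(tcp(th),velocity=.04,f_stop=20)
    print(round(th,2),st,robot.current_tool_pos()-tcp(th),np.round(robot.current_contact_force(),1),robot.current_time_s())
    if st: break
robot.pause(.2); print(robot.current_tool_pos(),np.round(robot.current_contact_force(),1))
shot("w12")
cv2.imwrite("pics/scene8.png",vision.grab_frame("scene")[:,:,::-1])
s=cv2.imread("pics/scene8.png"); cv2.imwrite("pics/c8.png",cv2.resize(s[110:290,130:310],(580,580)))
E
```

```text
[-179.982     0.0545    6.4679]
1.3 False [-0.0001  0.0001 -0.0003] [ 0.5 -0.1 -0.5] 26.5833
1.4 False [-0.0003  0.0002 -0.0004] [-0.6 -0.6  1.2] 26.925
1.5 True [ 0.0002 -0.0004  0.002 ] [-2.3 -2.4  9.3] 27.1833
[0.5395 0.0002 0.0853] [-3.1 -0.9  9. ]
w12 [0.5395 0.0002 0.0853] [179.8816  -0.0099   6.4269] 27.4333
```

View pics/c8.png

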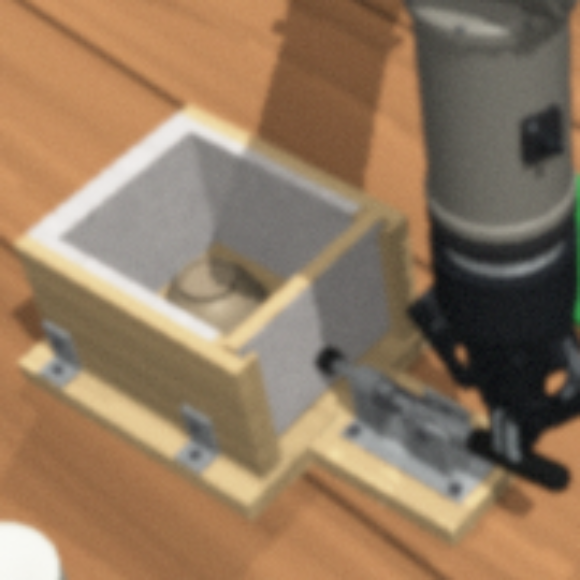

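```bash
python3 - <<'E'
from push import *
p=np.array(robot.current_tool_pos()); st=robot.line_to(p-[0,0,.006],velocity=.03,f_stop=18)
print(st,robot.current_tool_pos(),np.round(robot.current_contact_force(),1)); robot.pause(.2)
robot.line_to(p+[0,0,.17],velocity=.12); robot.pause(.5)
shot("w13"); 
for n in("top","scene"): cv2.imwrite(f"pics/{n}9.png",vision.grab_frame(n)[:,:,::-1])
s=cv2.imread("pics/scene9.png"); cv2.imwrite("pics/c9.png",cv2.resize(s[110:290,130:310],(580,580)))
im=cv2.imread("pics/w13.png"); c,E=view("w13")
def L(a,b,col): 
    a,b=proj(c,np.array([a,b])/1000@Rf.T+tf,E).round().astype(int); cv2.line(im,a,b,col,1)
for s in(-5,5): L((-65,s,118),(65,s,118),(0,0,255))
for th,col in((1.3,(255,0,0)),(1.45,(0,255,0))): L((0,92+25*np.sin(th),52+25*np.cos(th)),(0,92+97*np.sin(th),52+97*np.cos(th)),col)
cv2.imwrite("pics/o13.png",im)
E
```

```text
[179.8832  -0.0114   6.4298]
True [0.5396 0.0003 0.0852] [-4.3 -0.5 11.6]
w13 [0.5395 0.0002 0.2553] [179.8135   0.0958   6.4065] 30.025
```

View pics/c9.png

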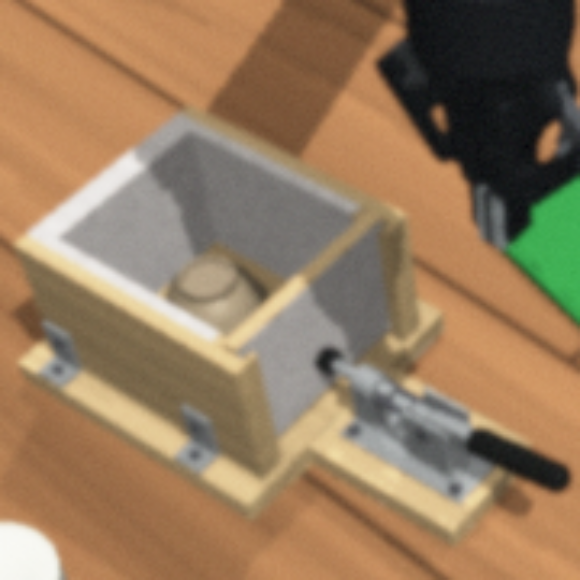

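View pics/o13.png

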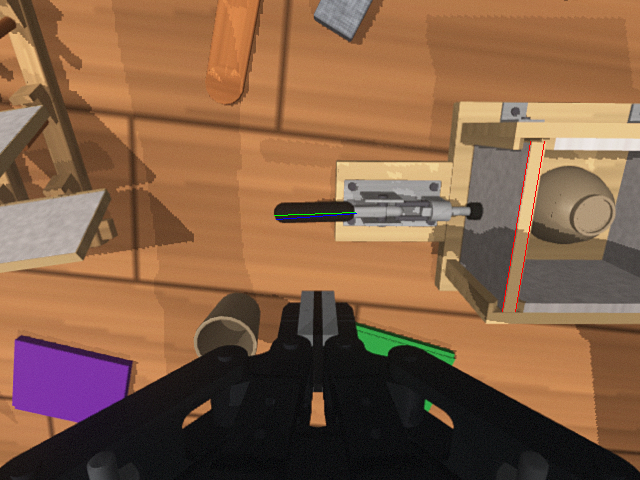

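View pics/scene9.png

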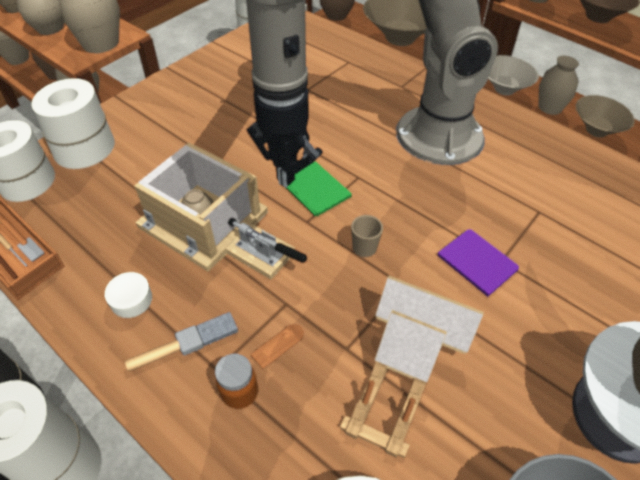

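```bash
python3 -c "
from station import workorder,robot
print(robot.current_contact_force(),robot.current_time_s()); print(workorder.close_job())"
```

```text
[-0.41997633  0.02836999 -0.32142683] 30.125
the job is handed in; nothing more can be done
None
```

The end board is in the frame with the clamp locked against it, and I handed the job in at about 30 s of the 64 s allowed. No verdict came back.

- **Fitting the board:** I took the 130 mm board from the rack's far place and lowered it under force watch. It touched one groove on the way in, so I shifted it about 1–2 mm and carried on. It then met firm resistance within about 1 mm of the computed base height, and only after that did I release it.
- **Clamping:** I pushed the handle over with closed fingers. It stopped at about 1.45–1.47 rad, judged from the fingertip height. Pressing harder moved it no further.
- **Last checks:** The pictures show the board's top level with the walls and in line with the slot. The handle lies flat and the rubber tip is on the board. The other boards and things look unmoved, and the robot is clear, with a residual force reading of about 0.5 N.
- **Not measured:** I could not read the plunger force or the lever angle directly. Both are inferred from the stop and the pictures.
- **What disagreed:** The slot turned out about 1–1.5 mm farther out in x than the camera fit had put it.

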